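# Tamp a frit home in the empty column barrel

### The arm

A 6-joint arm with a two-finger parallel gripper is mounted at the origin on the work surface. World frame = base frame: x ahead of the robot, y to its left, z up, the work surface at z = 0. Lengths are in m, angles in degrees, forces in N, time in s.
With the tool pointing down it reaches from about 0.3 to 0.75 m from the base axis. Payload 8.5 kg.
Tool frame: the origin (TCP) lies between the finger pads; the fingertips stand 19 mm ahead of it and the grasp point (between the pads) is the TCP; z points along the fingers, y is the direction in which the jaws open and shut (so a half turn about z gives the same grasp; the last joint's range is limited). The gripper opens to 85 mm and grips with 20 to 120 N. Pads are 22 mm wide; open, the fingers measure 114 mm over their backs; the gripper's body (76 mm by 85 mm) begins 54 mm behind the grasp point. The pads swing forward as they close: fully open they stand 13 mm farther back than shut.
Start: joints at [-12.336, 21.807, 74.336, -0, 83.858, -12.336], TCP at [0.55, 0, 0.25] pointing down, gripper open.
Joint ranges: [-178.18, 178.18], [-50.72, 133.34], [12.68, 142.11], [-81.47, 261.47], [9.98, 163.14], [-165.26, 165.26]. Speed limits (degrees/s): [136.94, 136.94, 180, 180, 180, 180].

### API

Orientations are given as a 3x3 rotation matrix whose columns are the frame's x, y, z axes.
In Python, from rig import env gives the robot as it stands.
- The arm moves only by the shell command python3 -m pendant 'ROWS' [OPENING] [FORCE]. ROWS is JSON, a list of rows, each a list of 2 entries, a list of its own where there are three numbers: the shift along the tool's x, y, z scaled (see below), then the turn, a rotation vector about the tool's x, y, z scaled (see below). A call has 1 to 20 rows; each row shifts and turns the commanded pose from where the row before left it, along the tool's axes as they then stand; what a row does not reach is not made up. The controller multiplies each number of a shift by 0.1 m and each number of a turn by pi/2 rad. A row lasts 1/8 s, in which the tool goes at most 62.5 mm and 10.7 degrees, less where a joint would pass 70% of its speed; a pose out of reach is approached as far as the arm can. A call with a number of a shift or a turn outside -1 to 1 is refused whole. A call with a gripper value outside its range is refused whole. OPENING is the gripper command: -1 is shut, 1 is fully open, values between are in proportion, set as the call begins (- or left out, the last holds). The fingers move at their own pace and stop on an object; FORCE is the grip in N (left out, the last holds). Time passes only in rows, so rows that do not move let the fingers close. It gives the time, the measured TCP pose, the force and the opening at its end, in the units of the state.
- env.observe(): the state, without advancing time (a new reading comes with each control period).
- env.get_image(name): name is "scene" or "side" or "wrist"; returns a dict with "image" (384x512x3 uint8, red, green, blue), "K" (3x3 intrinsics, pixels), "R" (3x3) and "t" (3): a world point X has camera coordinates R X + t. Camera axes: x right, y down, z forward; pixel columns grow to the right and rows downward; lengths in m; the calibration is good to about 2 mm. A picture is of the moment at which its call begins. There is no depth.
- env.close_job(): hands the job in, once; it reports no verdict.
The state is a dict: "time_s": time; "q": joint angles; "qvel": joint speeds; "joint_efforts": joint torques, N m; "position": TCP position; "tool_rot": TCP orientation; "ft_force": force on the tool from outside, world axes, zero at the start; "wrist_torque": the same for the moment, N m; "grip_width": finger opening in m.
Only numpy, scipy, OpenCV 4.12 (cv2) and the standard library are available. Lean on these libraries where they do the work, as an engineer would, in place of code of your own. Each camera call takes 0.05 s, during which the arm holds its last target.

### The job

Each of the three barrels in the rack has a frit disc stuck in its mouth, and only one barrel is still empty underneath; the other two hold old packing that you cannot see. Take the tamping rod out of its stand and press a frit gently down until it bottoms, then check the rod's ring against the rim: if the ring stands clearly above the rim that barrel is a packed one, so try another. Leave the rod standing, released, in the barrel where the frit is fully down and the ring is level with the rim, and leave the glassware and bottles alone.

Things in the scene. Friction and masses are not known exactly. Their poses are not given: they have to be found in the camera images.
- rack: Fixed grey plastic rack, base 70 x 190 mm and 12 mm thick, carrying three upright opaque white barrels in a row along its y axis, 55 mm apart. Origin: centre of the underside, on the table; z up. The barrel rims are 105 mm above it and nothing on the rack is higher.
- barrel0_rim (a point): Centre of the open mouth, at rim height, of the barrel at the rack's -y end. Barrel: outside diameter 32 mm, bore 22 mm, straight and vertical, sharp-edged rim with two small ears. A tight pale frit disc closes the bore, its flat top 20 to 28 mm below the rim at the start.
- barrel1_rim (a point): The same point of the middle barrel. Each frit slides down only when pressed, at about 5 N, stays where it is left and stops dead at the bottom, where the disc itself gives elastically by only 1 mm per 6 N; more than 25 N on the rod's foot crushes it.
- barrel2_rim (a point): The same point of the barrel at the rack's +y end. At the bottom a frit's top is 75 mm below the rim in the one empty barrel, 48 or 56 mm in the packed ones. Which barrel is which changes every time and cannot be seen.
- stand: Fixed black rod stand: round base 64 mm wide, 10 mm high, with an upright cup (outside diameter 32 mm, bore 22 mm) whose rim is 40 mm above the table. Origin: centre of the underside. The rod stands in the cup, its foot 12 mm above the table.
- rod_grip (a point): Centre of the tamping rod's handle. The rod is loose, 150 mm long, round all over, about 90 g: an aluminium shaft 11 mm thick with a chamfered foot 18 mm wide and 12 mm high, and above it a black handle 22 mm in diameter, from 100 to 150 mm above the foot's flat underside (this point is 125 mm above it). The z axis runs up the rod; it starts upright.
- rod_foot (a point): Centre of the flat underside of the rod's foot.
- rod_ring (a point): Centre of the rod's dark depth ring, 15 mm in diameter and 3 mm high, 75 mm above the foot's underside: level with the rim when the frit is at the bottom of the empty barrel; 19 or 27 mm above the rim in a packed one.
- beaker: Bystander: glass beaker, 84 mm wide, 100 mm high, loose. Origin: centre of its underside.
- flask: Bystander: white plastic bottle, 64 mm wide, 150 mm high, loose. Origin: centre of its underside.
- jar: Bystander: small brown glass jar, 50 mm wide, 60 mm high, loose. Origin: centre of its underside.
There are look-alikes about, which are no part of the job. Several things have the shape of the rack; the one meant has the colours described above. Of the things that look like the part that bears rod_grip, the smaller one is meant.

How it is judged (in metres and radians):
On the way, in this order (a step that is already met when the one before it is completed fails the run):
1. the rod is lifted out of its stand (z of rod_foot in the frame of stand above 0.045 m), for 0.1 s.
2. the rod has pressed a frit to the bottom of the empty barrel, its ring level with the rim (z of rod_foot in the frame of rack below 0.0325 m and (horizontal distance between rod_foot and barrel0_rim below 0.006 m or horizontal distance between rod_foot and barrel1_rim below 0.006 m or horizontal distance between rod_foot and barrel2_rim below 0.006 m) and angle between rod_foot's own z axis and vertical below 0.15 rad), for 0.2 s.
At the end, for the whole second after the job is handed in: The rod stands at rest and released in the empty barrel, its foot at least 72.5 mm below the rim (75 mm is the bottom, so the ring is within 2.5 mm of the rim), within 6 mm of the barrel's axis and 0.15 rad of upright (all of step 2 and contact force between rod and the fingers below 0.1 N and linear speed of rod below 0.02 m/s); the robot touches nothing.
It fails at once if more than 25 N on the rod's foot (contact force between rod_c0 and anything else above 25 N).
It fails at once if a bystander is moved more than 20 mm (distance of any of beaker, flask, jar from where it was at the start of the episode above 0.02 m).
It also fails if it takes over 61 s, if anything falls off the work surface, if the arm or the gripper's body presses on something with over 40 N, if the wrist force passes 120 N, or if a joint passes its speed limit or range.

## Working session

There is one attempt and no reset: what is moved stays moved. The work goes in short steps, Python scripts to look and compute and a shell command to move; the robot and the scene stay as the last step left them, time stands still between calls to the robot, and variables do not carry over. Pictures are saved under pics/ and viewed, and the job is handed in when it is done.

```bash
ls; mkdir -p pics; python3 - <<'E'
from rig import env
import cv2
o=env.observe(); print({k:o[k] for k in ('time_s','position','tool_rot','ft_force','grip_width')})
for n in ("scene","side","wrist"):
    d=env.get_image(n); cv2.imwrite(f"pics/{n}0.png",d["image"][:,:,::-1]); print(n,d["K"],d["R"],d["t"])
E
```

```text
pics
{'time_s': 0.0, 'position': array([5.49720153e-01, 6.80215902e-05, 2.49729737e-01]), 'tool_rot': array([[ 1.65601708e-05,  9.99998990e-01, -1.42082780e-03],
       [ 9.99999946e-01, -1.60952383e-05,  3.27237284e-04],
       [ 3.27214085e-04, -1.42083314e-03, -9.99998937e-01]]), 'ft_force': array([-0.28211218, -0.2914911 ,  0.00270014]), 'grip_width': 0.08560236215122416}
scene [[395.24268886   0.         253.39364378]
 [  0.         395.24268886 197.24825043]
 [  0.           0.           1.        ]] [[-0.54652089  0.8371317  -0.02292251]
 [ 0.528572    0.32358849 -0.78479433]
 [-0.64955874 -0.44102269 -0.61933224]] [ 0.27060766 -0.21368758  1.50785174]
side [[449.47018608   0.         262.63424989]
 [  0.         449.47018608 188.94524749]
 [  0.           0.           1.        ]] [[ 0.98729027 -0.15777047  0.01914137]
 [-0.10073923 -0.7144115  -0.69243614]
 [ 0.12292079  0.68170718 -0.72122521]] [-0.5165172   0.13430831  1.02533692]
wrist [[296.42876264   0.         258.65548179]
 [  0.         296.42876264 190.17650084]
 [  0.           0.           1.        ]] [[ 9.99997008e-01  6.55669024e-04 -2.35660076e-03]
 [ 1.24595846e-03 -9.65593064e-01  2.60054770e-01]
 [-2.10500749e-03 -2.60056928e-01 -9.65590992e-01]] [-0.54852202 -0.03403614  0.37880142]
```

View pics/scene0.png

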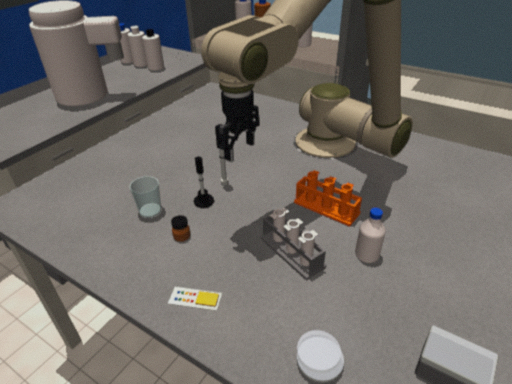

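View pics/side0.png

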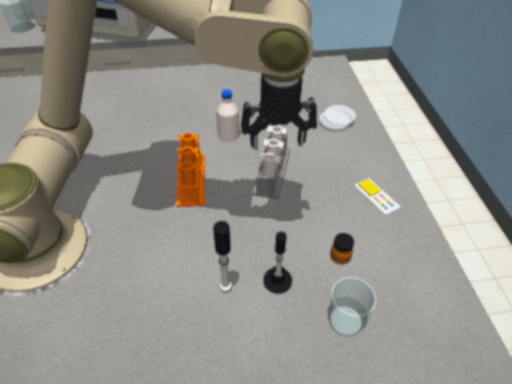

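View pics/wrist0.png

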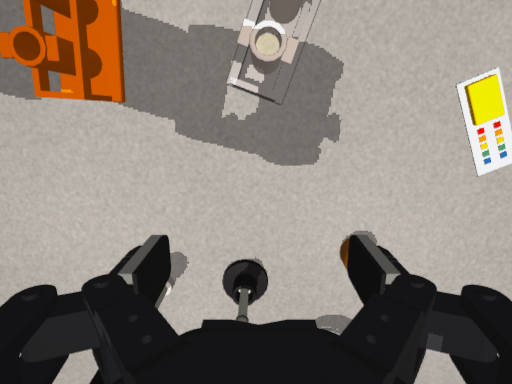

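Candidates: the tamping rod could be the one in the black stand (scene 200,180 / side 280,262) or the larger one standing free (scene 223,165 / side 223,255). I choose the one in the stand, the smaller. The rack could be grey with white barrels (scene 292,240) or orange (328,197); I choose grey. Next, close crops.

```bash
cat > h.py <<'E'
import numpy as np,cv2
from rig import env
def ray(d,u,v):
    R=np.array(d["R"]);t=np.array(d["t"]);K=np.array(d["K"])
    return -R.T@t, R.T@(np.linalg.inv(K)@[u,v,1])
def onz(d,u,v,z):
    c,r=ray(d,u,v); return c+r*(z-c[2])/r[2]
def tri(obs):
    A=np.zeros((3,3));b=np.zeros(3)
    for d,u,v in obs:
        c,r=ray(d,u,v); r=r/np.linalg.norm(r); P=np.eye(3)-np.outer(r,r); A+=P;b+=P@c
    p=np.linalg.solve(A,b)
    res=[np.linalg.norm((np.eye(3)-np.outer(r/np.linalg.norm(r),r/np.linalg.norm(r)))@(p-c)) for c,r in (ray(*o) for o in obs)]
    return p,res
def proj(d,p):
    q=np.array(d["K"])@(np.array(d["R"])@p+np.array(d["t"])); return q[:2]/q[2]
def crop(d,x0,y0,x1,y1,s,fn):
    cv2.imwrite(fn,cv2.resize(d["image"][y0:y1,x0:x1,::-1],None,fx=s,fy=s,interpolation=cv2.INTER_NEAREST))
E
python3 - <<'E'
from h import *
s=env.get_image("scene");d=env.get_image("side")
a=cv2.resize(s["image"][140:220,180:260],None,fx=5,fy=5,interpolation=0);b=cv2.resize(d["image"][215:295,205:285+15],None,fx=5,fy=5,interpolation=0)[:, :400]
b=cv2.resize(d["image"][215:295,215:295],None,fx=5,fy=5,interpolation=0)
cv2.imwrite("pics/rods.png",np.hstack([a,b])[:,:,::-1])
crop(s,250,195,340,285,6,"pics/rack_s.png")
crop(d,230,115,310,205,6,"pics/rack_d.png")
E
```

```text
(no output)
```

View pics/rods.png

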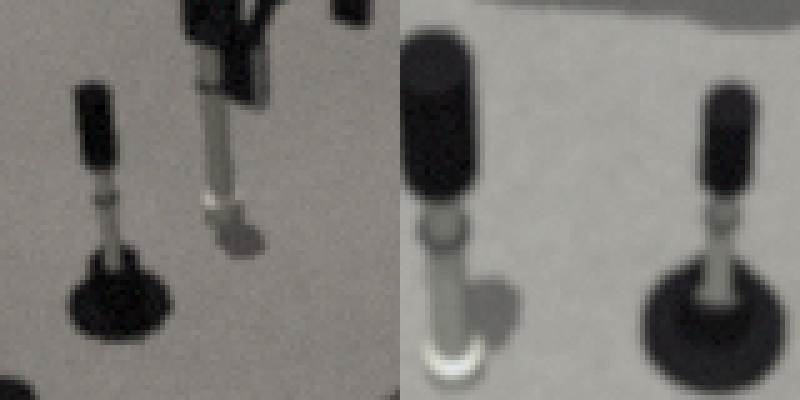

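View pics/rack_s.png

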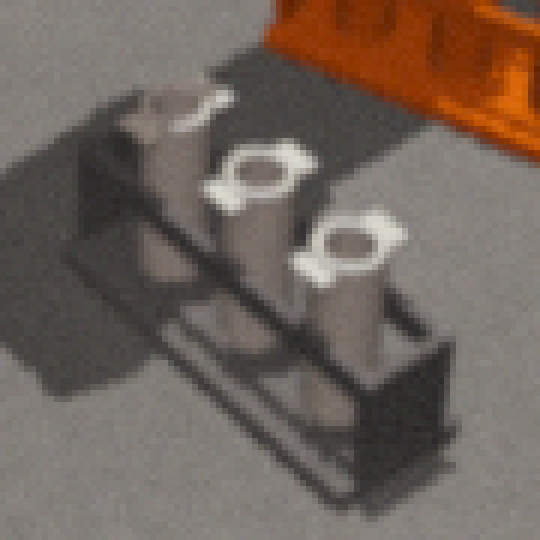

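View pics/rack_d.png

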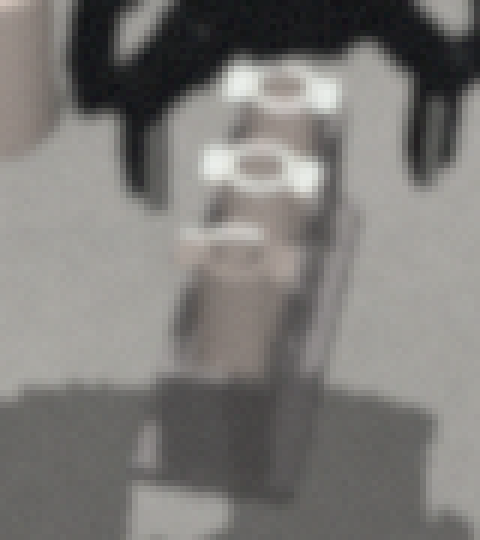

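```bash
python3 - <<'E'
from h import *
np.set_printoptions(precision=4,suppress=True)
s=env.get_image("scene");d=env.get_image("side")
print("grip",tri([(s,199.2,165.2),(d,280.6,243)]))
for n,(u,v),(a,b) in [("ring",(106,199),(721,215)),("top",(93,88),(729,92))]:
    S=(s,u/5+180,v/5+140);D=(d,(a-400)/5+215,b/5+215); print(n,tri([S,D]))
# stand base blobs: base disc
print("base z~.01", onz(s,180+120/5,140+300/5,0.01), onz(d,215+(714-400)/5,215+324/5,0.01))
for (u,v),(a,b) in [((177,102),(238,252)),((260,171),(262,165)),((350,244),(283,87))]:
    S=(s,u/6+250,v/6+195);D=(d,a/6+230,b/6+115)
    print("bore",tri([S,D]),onz(*S,.105),onz(*D,.105))
E
```

```text
grip (array([ 0.5289, -0.1645,  0.1346]), [np.float64(0.0012004556613743323), np.float64(0.0012004556613741928)])
ring (array([ 0.5289, -0.1637,  0.0826]), [np.float64(0.0009253570321592398), np.float64(0.0009253570321591794)])
top (array([ 0.5288, -0.1624,  0.1618]), [np.float64(0.0006533051889541045), np.float64(0.0006533051889540757)])
base z~.01 [ 0.5323 -0.1585  0.01  ] [ 0.5289 -0.17    0.01  ]
bore (array([0.5564, 0.1219, 0.1023]), [np.float64(0.0021212138234939816), np.float64(0.002121213823493935)]) [0.5567 0.1241 0.105 ] [0.5572 0.1169 0.105 ]
bore (array([0.5761, 0.174 , 0.1023]), [np.float64(0.0015728598099774844), np.float64(0.0015728598099775401)]) [0.577  0.1759 0.105 ] [0.5764 0.1692 0.105 ]
bore (array([0.5947, 0.2255, 0.1013]), [np.float64(0.0015100225298312546), np.float64(0.0015100225298312617)]) [0.5965 0.2276 0.105 ] [0.5946 0.2194 0.105 ]
```

```bash
python3 - <<'E'
from h import *
np.set_printoptions(precision=4,suppress=True)
s=env.get_image("scene");d=env.get_image("side")
print("bigrod foot",onz(s,180+217/5,140+205/5,0.),onz(d,215+(453-400)/5,215+360/5,0.))
print("flask cap",tri([(s,376,212),(d,226,93)]))
print("beaker",onz(s,150,211,0),onz(d,349,325,0)); print("jar",onz(s,181,236,0),onz(d,342,255,0))
print("orange",onz(s,330,215,0.0),onz(d,190,200,0.0))
for x,y in [(.556,.1205),(.5765,.1725),(.595,.2235)]:
  print(proj(s,np.array([x,y,.105])),proj(d,np.array([x,y,.105])))
E
```

```text
bigrod foot [ 0.4092 -0.1757  0.    ] [ 0.4163 -0.1651  0.    ]
flask cap (array([0.4749, 0.3452, 0.1439]), [np.float64(0.0005110407029673425), np.float64(0.0005110407029672046)])
beaker [ 0.6517 -0.2745  0.    ] [ 0.6538 -0.2892  0.    ]
jar [ 0.6849 -0.1203  0.    ] [ 0.6877 -0.1204  0.    ]
orange [0.3827 0.1979 0.    ] [0.353  0.0991 0.    ]
[278.4525 211.385 ] [268.9323 156.0571]
[292.2445 222.9199] [273.4754 141.6669]
[307.0904 234.6905] [277.0422 128.5082]
```

```bash
python3 -m pendant '[[[-0.4,-0.05,0],[0,0,0]],[[-0.4,-0.05,0],[0,0,0]],[[-0.4,-0.05,0],[0,0,0]],[[-0.43,-0.06,0],[0,0,0]],[[0,0,0.3],[0,0,0]],[[0,0,0],[0,0,0]],[[0,0,0],[0,0,0]]]' 0.3 40; python3 - <<'E'
from h import *
s=env.get_image("scene");d=env.get_image("side");w=env.get_image("wrist")
a=cv2.resize(s["image"][90:220,150:270],None,fx=3,fy=3);b=cv2.resize(d["image"][180:310,220:340],None,fx=3,fy=3)
cv2.imwrite("pics/p1.png",np.hstack([a,b])[:,:,::-1]); cv2.imwrite("pics/w1.png",w["image"][:,:,::-1])
E
```

```text
time_s: 1.32
position: [0.5294, -0.1628, 0.2213]
tool_rot: [[-0.001, 1.0, 0.001], [1.0, 0.001, -0.001], [-0.001, 0.001, -1.0]]
ft_force: [-0.6, 0.2, 1.3]
grip_width: 0.0555
```

View pics/p1.png

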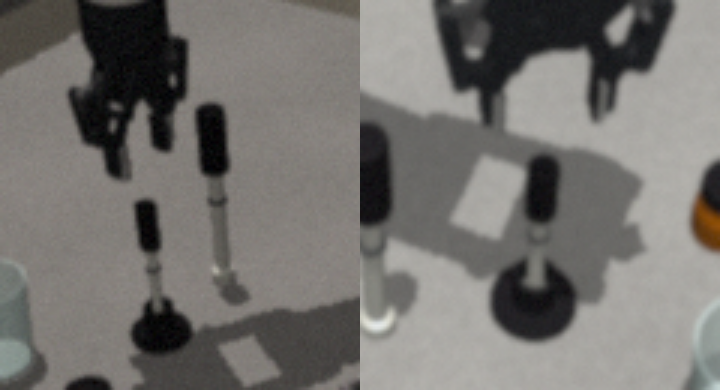

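View pics/w1.png

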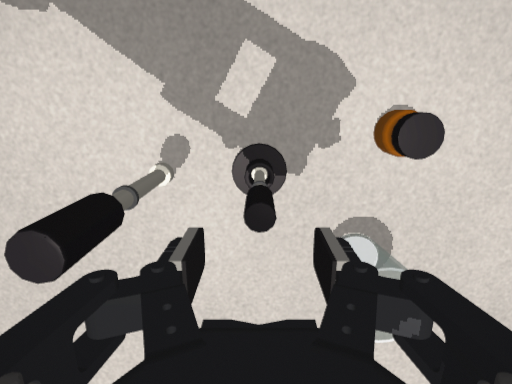

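```bash
python3 - <<'E'
from h import *
np.set_printoptions(precision=4,suppress=True)
w=env.get_image("wrist")
crop(w,210,130,320,240,5,"pics/w1c.png")
print(onz(w,260,215,.162), onz(w,259,169,.010), onz(w,259,175,.04))
print(proj(w,env.observe()["position"]+[0,0,-.06]))
E
```

```text
[ 0.5296 -0.1629  0.162 ] [ 0.5292 -0.162   0.01  ] [ 0.5292 -0.1626  0.04  ]
[259.4822 214.3577]
```

View pics/w1c.png

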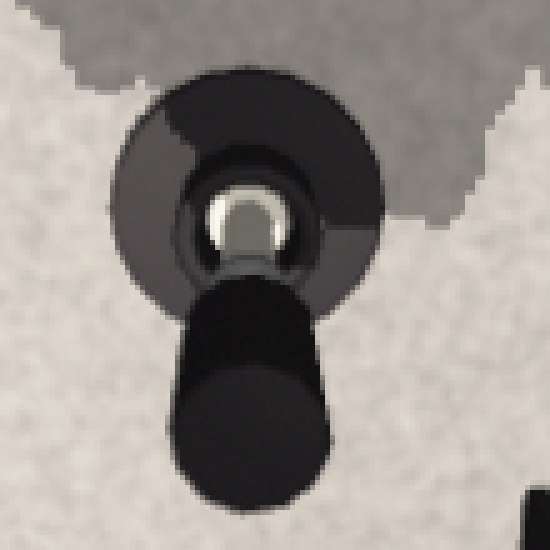

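```bash
python3 -m pendant '[[[0,0,0.25],[0,0,0]],[[0,0,0.25],[0,0,0]],[[0,0,0.2],[0,0,0]],[[0,0,0.14],[0,0,0]],[[0,0,0],[0,0,0]]]' 0.3 30;python3 -m pendant '[[[0,0,0],[0,0,0]],[[0,0,0],[0,0,0]],[[0,0,0],[0,0,0]],[[0,0,0],[0,0,0]],[[0,0,0],[0,0,0]],[[0,0,0],[0,0,0]]]' -1 30
```

```text
time_s: 2.15
position: [0.5289, -0.1628, 0.1359]
tool_rot: [[-0.0, 1.0, -0.001], [1.0, 0.0, 0.001], [0.001, -0.001, -1.0]]
ft_force: [0.5, 0.2, 0.7]
grip_width: 0.0559
time_s: 2.9
position: [0.5294, -0.1632, 0.1372]
tool_rot: [[-0.0, 1.0, 0.002], [1.0, 0.0, -0.001], [-0.001, 0.002, -1.0]]
ft_force: [0.3, 0.3, 5.6]
grip_width: 0.0211
```

```bash
python3 -m pendant '[[[0,0,-0.2],[0,0,0]],[[0,0,-0.3],[0,0,0]],[[0,0,-0.4],[0,0,0]],[[0,0,-0.45],[0,0,0]],[[0,0,0],[0,0,0]],[[0,0,0],[0,0,0]]]' -1 30; python3 - <<'E'
from h import *
s=env.get_image("scene");d=env.get_image("side");w=env.get_image("wrist")
a=cv2.resize(s["image"][60:190,140:260],None,fx=3,fy=3);b=cv2.resize(d["image"][140:270,220:340],None,fx=3,fy=3)
cv2.imwrite("pics/p2.png",np.hstack([a,b])[:,:,::-1]); cv2.imwrite("pics/w2.png",w["image"][:,:,::-1])
E
```

```text
time_s: 3.65
position: [0.5285, -0.1628, 0.2703]
tool_rot: [[0.0, 1.0, -0.002], [1.0, -0.0, 0.001], [0.001, -0.002, -1.0]]
ft_force: [0.1, 0.5, -2.1]
grip_width: 0.0213
```

View pics/p2.png

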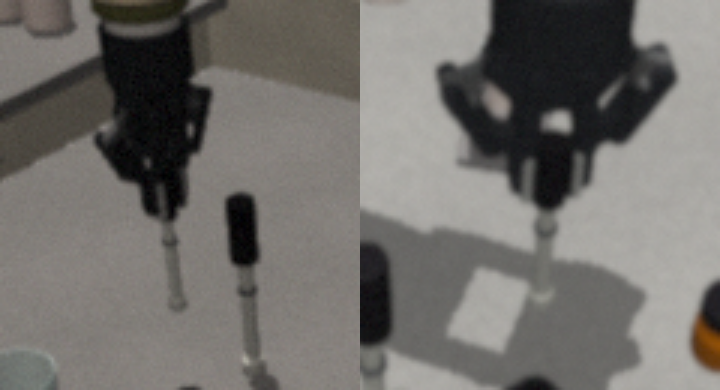

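View pics/w2.png

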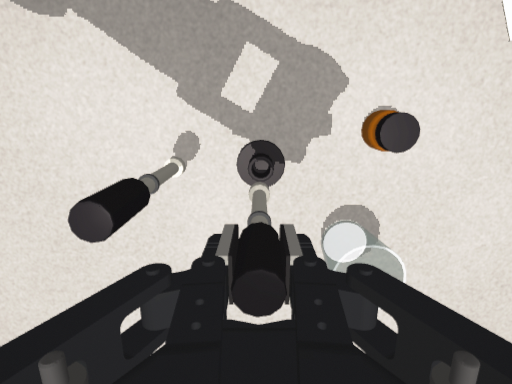

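```bash
python3 -m pendant '[[[0.3,0,0],[0,0,0]],[[0.5,0.06,0],[0,0,0]],[[0.5,0.06,0],[0,0,0]],[[0.5,0.06,0],[0,0,0]],[[0.5,0.06,0],[0,0,0]],[[0.35,0.04,0],[0,0,0]],[[0.18,0,0],[0,0,0]],[[0,0,0],[0,0,0]],[[0,0,0],[0,0,0]],[[0,0,0],[0,0,0]]]' -1 30; python3 - <<'E'
from h import *
s=env.get_image("scene");d=env.get_image("side");w=env.get_image("wrist")
a=cv2.resize(s["image"][130:270,230:350],None,fx=3,fy=3);b=cv2.resize(d["image"][80:220,220:340],None,fx=3,fy=3)
cv2.imwrite("pics/p3.png",np.hstack([a,b])[:,:,::-1]); cv2.imwrite("pics/w3.png",w["image"][:,:,::-1])
E
```

```text
time_s: 5.05
position: [0.5571, 0.1188, 0.2713]
tool_rot: [[0.002, 1.0, -0.0], [1.0, -0.002, -0.0], [-0.0, -0.0, -1.0]]
ft_force: [-0.1, 0.4, -1.7]
grip_width: 0.0214
```

View pics/p3.png

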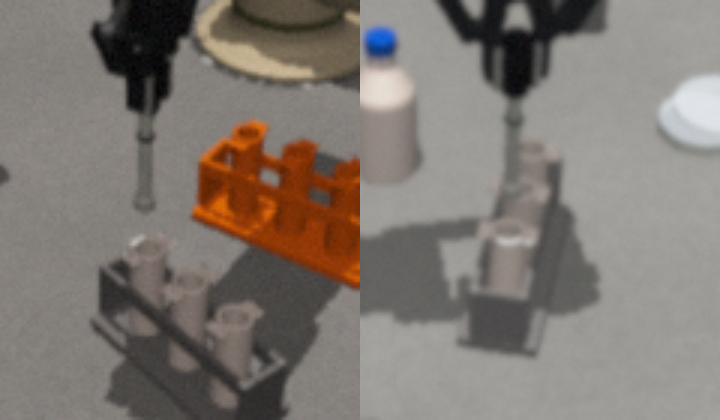

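View pics/w3.png

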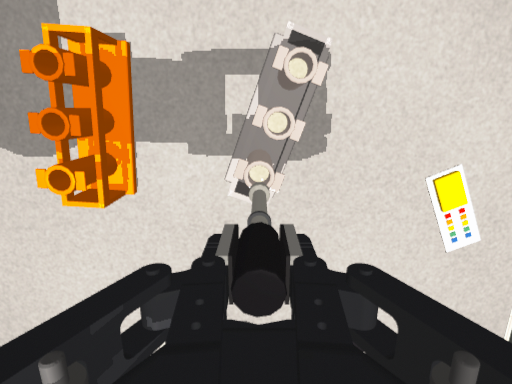

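```bash
python3 - <<'E'
from h import *
w=env.get_image("wrist")
crop(w,225,40,335,220,4,"pics/w3c.png")
E
```

```text
(no output)
```

View pics/w3c.png

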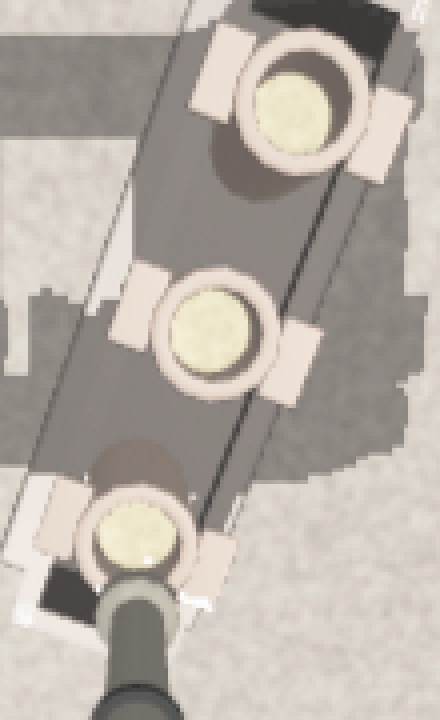

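```bash
python3 - <<'E'
from h import *
np.set_printoptions(precision=4,suppress=True)
w=env.get_image("wrist");p=env.observe()["position"];print(p)
P=[onz(w,u,v,.105) for u,v in [(259.25,176.75),(279,123.25),(301,65.5)]]
for q in P: print(q)
print(np.linalg.norm(P[1]-P[0]),np.linalg.norm(P[2]-P[1]))
print("expected foot/footTop px",proj(w,p-[0,0,.125]),proj(w,p-[0,0,.113]), "ring", proj(w,p-[0,0,.05]))
E
```

```text
[0.557  0.1196 0.2714]
[0.5568 0.1212 0.105 ]
[0.5756 0.1735 0.105 ]
[0.5947 0.2248 0.105 ]
0.05555529910711562 0.054723528409632106
expected foot/footTop px [259.5469 188.8652] [259.5741 192.5753] ring [259.7731 219.6893]
```

```bash
python3 -m pendant '[[[0.015,0,0.1],[0,0,0]],[[0,0,0.15],[0,0,0]],[[0,0,0.1],[0,0,0]],[[0,0,0],[0,0,0]],[[0,0,0],[0,0,0]],[[0,0,0],[0,0,0]]]' -1 30; python3 - <<'E'
from h import *
np.set_printoptions(precision=4,suppress=True)
s=env.get_image("scene");d=env.get_image("side");w=env.get_image("wrist")
print(env.observe()["position"],env.observe()["ft_force"])
a=cv2.resize(s["image"][170:240,250:310],None,fx=6,fy=6);b=cv2.resize(d["image"][120:190,240:300],None,fx=6,fy=6)
cv2.imwrite("pics/p4.png",np.hstack([a,b])[:,:,::-1]); crop(w,220,120,310,240,5,"pics/w4.png")
E
```

```text
time_s: 6.05
position: [0.5572, 0.1215, 0.2368]
tool_rot: [[0.0, 1.0, 0.001], [1.0, -0.0, -0.0], [-0.0, 0.001, -1.0]]
ft_force: [0.0, 0.0, -1.4]
grip_width: 0.0212
[0.5571 0.1215 0.2366] [-0.7845 -0.139  -1.3982]
```

View pics/p4.png

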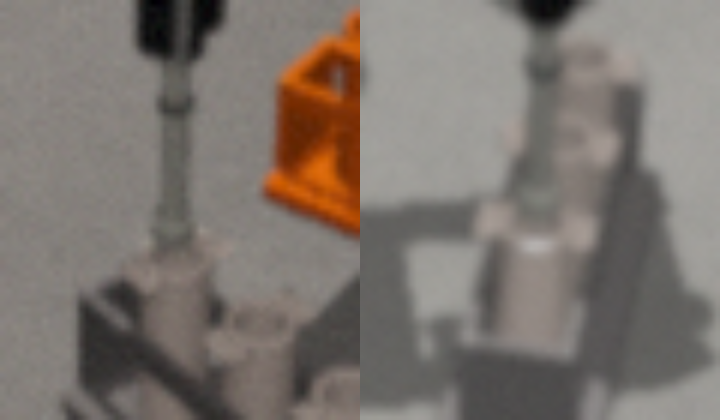

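View pics/w4.png

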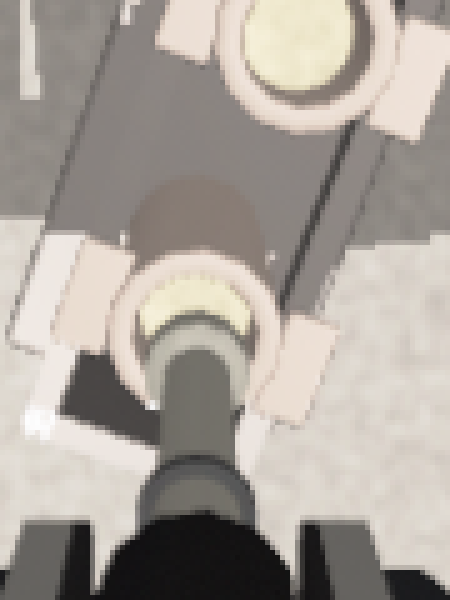

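```bash
python3 - <<'E'
from h import *
np.set_printoptions(precision=4,suppress=True)
w=env.get_image("wrist");p=env.observe()["position"]
print(p,onz(w,259,186.6,.105),proj(w,p-[0,0,.113]),proj(w,p-[0,0,.125]))
q=proj(w,np.array([.5568,.1212,.105]));print(q,[proj(w,np.array([.5568,.1212+dy,.105])) for dy in (.016,-.016)])
E
```

```text
[0.557  0.1215 0.2365] [0.5566 0.122  0.105 ] [259.5071 192.752 ] [259.4765 189.0357]
[259.1944 187.4716] [array([259.215 , 169.7759]), array([259.1744, 204.6168])]
```

```bash
python3 -m pendant '[[[0,-0.004,0.04],[0,0,0]],[[0,0,0.04],[0,0,0]],[[0,0,0.04],[0,0,0]],[[0,0,0.04],[0,0,0]],[[0,0,0],[0,0,0]],[[0,0,0],[0,0,0]]]' -1 30;  python3 -m pendant '[[[0,0,0.03],[0,0,0]],[[0,0,0.03],[0,0,0]],[[0,0,0.03],[0,0,0]],[[0,0,0.03],[0,0,0]],[[0,0,0.03],[0,0,0]],[[0,0,0],[0,0,0]],[[0,0,0],[0,0,0]]]' -1 30
```

```text
time_s: 7.0
position: [0.5566, 0.1215, 0.2203]
tool_rot: [[-0.0, 1.0, -0.0], [1.0, 0.0, 0.0], [0.0, -0.0, -1.0]]
ft_force: [0.5, 0.4, -0.3]
grip_width: 0.0211
time_s: 7.88
position: [0.5567, 0.1215, 0.2054]
tool_rot: [[-0.0, 1.0, 0.0], [1.0, 0.0, 0.0], [0.0, 0.0, -1.0]]
ft_force: [0.3, 0.5, 2.6]
grip_width: 0.0215
```

```bash
python3 -m pendant '[[[0,0,0.03],[0,0,0]],[[0,0,0.03],[0,0,0]],[[0,0,0.03],[0,0,0]],[[0,0,0.03],[0,0,0]],[[0,0,0.03],[0,0,0]],[[0,0,0.03],[0,0,0]],[[0,0,0.02],[0,0,0]],[[0,0,0],[0,0,0]],[[0,0,0],[0,0,0]]]' -1 30;  python3 -m pendant '[[[0,0,0.01],[0,0,0]],[[0,0,0.01],[0,0,0]],[[0,0,0],[0,0,0]],[[0,0,0],[0,0,0]]]' -1 30;  python3 -m pendant '[[[0,0,0.01],[0,0,0]],[[0,0,0],[0,0,0]],[[0,0,0],[0,0,0]]]' -1 30
```

```text
time_s: 9.0
position: [0.5566, 0.1215, 0.1851]
tool_rot: [[-0.0, 1.0, -0.0], [1.0, 0.0, -0.0], [-0.0, -0.0, -1.0]]
ft_force: [1.6, 1.8, 1.5]
grip_width: 0.0211
time_s: 9.5
position: [0.5566, 0.1215, 0.1833]
tool_rot: [[-0.0, 1.0, -0.0], [1.0, 0.0, -0.0], [-0.0, -0.0, -1.0]]
ft_force: [0.0, 0.6, 2.5]
grip_width: 0.0217
time_s: 9.88
position: [0.5566, 0.1215, 0.1823]
tool_rot: [[0.0, 1.0, -0.0], [1.0, -0.0, 0.0], [0.0, -0.0, -1.0]]
ft_force: [0.9, 1.4, 3.5]
grip_width: 0.0211
```

```bash
for i in 1 ; do python3 -m pendant '[[[0,0,0.01],[0,0,0]],[[0,0,0],[0,0,0]],[[0,0,0],[0,0,0]]]' -1 30;  python3 -m pendant '[[[0,0,0.01],[0,0,0]],[[0,0,0],[0,0,0]],[[0,0,0],[0,0,0]]]' -1 30; done; python3 - <<'E'
from h import *
s=env.get_image("scene");d=env.get_image("side");w=env.get_image("wrist")
a=cv2.resize(s["image"][170:240,250:310],None,fx=6,fy=6);b=cv2.resize(d["image"][120:190,240:300],None,fx=6,fy=6)
cv2.imwrite("pics/p5.png",np.hstack([a,b])[:,:,::-1]); crop(w,220,120,310,240,5,"pics/w5.png")
E
```

```text
time_s: 10.25
position: [0.5566, 0.1215, 0.1813]
tool_rot: [[-0.0, 1.0, 0.0], [1.0, 0.0, -0.0], [-0.0, 0.0, -1.0]]
ft_force: [-0.2, 0.4, 3.7]
grip_width: 0.0215
time_s: 10.62
position: [0.5567, 0.1215, 0.1808]
tool_rot: [[-0.0, 1.0, 0.001], [1.0, 0.0, -0.0], [-0.0, 0.001, -1.0]]
ft_force: [0.1, 1.5, 6.7]
grip_width: 0.0217
```

View pics/p5.png

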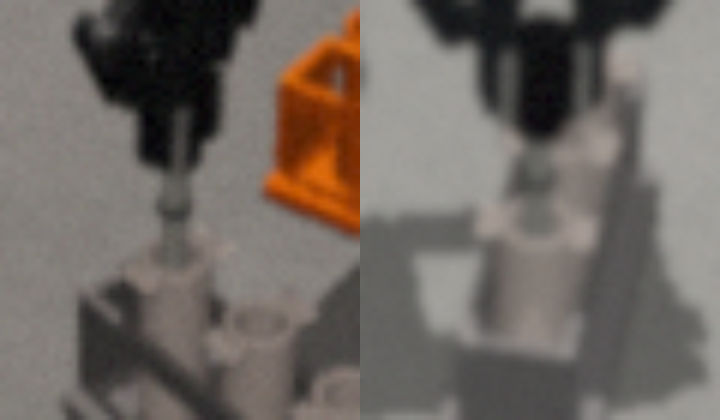

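View pics/w5.png

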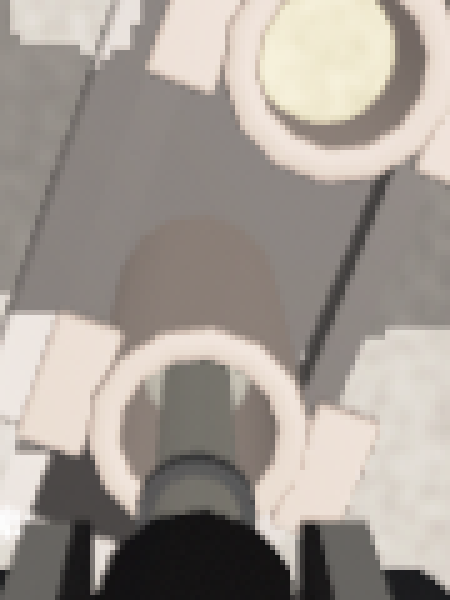

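```bash
python3 -m pendant '[[[0,0,0.01],[0,0,0]],[[0,0,0],[0,0,0]],[[0,0,0],[0,0,0]]]' -1 30
```

```text
time_s: 11.15
position: [0.5568, 0.1215, 0.1802]
tool_rot: [[0.0, 1.0, 0.001], [1.0, -0.0, -0.0], [-0.0, 0.001, -1.0]]
ft_force: [-0.4, 0.5, 9.8]
grip_width: 0.0217
```

```bash
python3 -m pendant '[[[0,0,-0.05],[0,0,0]],[[0,0,-0.2],[0,0,0]],[[0,0,-0.25],[0,0,0]],[[0,0,-0.15],[0,0,0]],[[0.26,0.095,0],[0,0,0]],[[0.26,0.095,0],[0,0,0]],[[0,0,0],[0,0,0]],[[0,0,0],[0,0,0]],[[0,0,0],[0,0,0]]]' -1 30;  python3 - <<'E'
from h import *
np.set_printoptions(precision=4,suppress=True)
w=env.get_image("wrist");p=env.observe()["position"];print(p)
crop(w,210,110,310,230,5,"pics/w6.png")
print(proj(w,np.array([.5757,.1731,.105])),proj(w,np.array([.5757,.1731+.016,.105])),proj(w,p-[0,0,.113]),proj(w,p-[0,0,.05]))
E
```

```text
time_s: 12.28
position: [0.5754, 0.1727, 0.2442]
tool_rot: [[0.001, 1.0, -0.001], [1.0, -0.001, -0.0], [-0.0, -0.001, -1.0]]
ft_force: [-0.7, -0.4, -1.3]
grip_width: 0.0211
[0.5755 0.1728 0.2443]
[259.9522 184.6423] [259.9694 167.3807] [259.7391 192.6868] [259.9342 219.875 ]
```

View pics/w6.png

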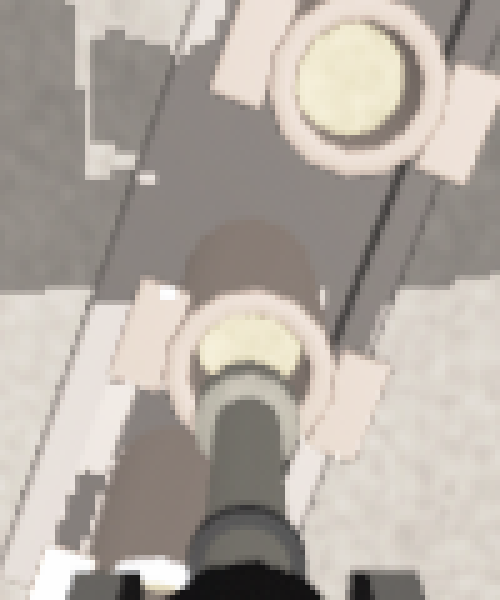

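```bash
python3 -m pendant '[[[0.002,0.004,0.02],[0,0,0]],[[0,0,0.05],[0,0,0]],[[0,0,0.05],[0,0,0]],[[0,0,0.05],[0,0,0]],[[0,0,0.05],[0,0,0]],[[0,0,0.05],[0,0,0]],[[0,0,0],[0,0,0]],[[0,0,0],[0,0,0]]]' -1 30;  python3 -m pendant '[[[0,0,0.03],[0,0,0]],[[0,0,0.03],[0,0,0]],[[0,0,0.03],[0,0,0]],[[0,0,0.03],[0,0,0]],[[0,0,0],[0,0,0]],[[0,0,0],[0,0,0]]]' -1 30
```

```text
time_s: 13.32
position: [0.5761, 0.1737, 0.2175]
tool_rot: [[0.0, 1.0, 0.0], [1.0, -0.0, 0.0], [0.0, 0.0, -1.0]]
ft_force: [0.5, 0.0, -1.0]
grip_width: 0.021
time_s: 14.08
position: [0.576, 0.1737, 0.2054]
tool_rot: [[-0.0, 1.0, 0.0], [1.0, 0.0, 0.0], [0.0, 0.0, -1.0]]
ft_force: [-0.6, 0.2, -1.2]
grip_width: 0.0213
```

```bash
python3 -m pendant '[[[0,0,0.03],[0,0,0]],[[0,0,0.03],[0,0,0]],[[0,0,0.03],[0,0,0]],[[0,0,0.03],[0,0,0]],[[0,0,0],[0,0,0]],[[0,0,0],[0,0,0]]]' -1 30;  python3 -m pendant '[[[0,0,0.03],[0,0,0]],[[0,0,0.03],[0,0,0]],[[0,0,0.02],[0,0,0]],[[0,0,0.015],[0,0,0]],[[0,0,0],[0,0,0]],[[0,0,0],[0,0,0]]]' -1 30;  python3 -m pendant '[[[0,0,0.01],[0,0,0]],[[0,0,0.01],[0,0,0]],[[0,0,0],[0,0,0]],[[0,0,0],[0,0,0]]]' -1 30
```

```text
time_s: 14.82
position: [0.5761, 0.1737, 0.1933]
tool_rot: [[0.0, 1.0, 0.0], [1.0, -0.0, 0.0], [0.0, 0.0, -1.0]]
ft_force: [0.5, -0.3, 2.6]
grip_width: 0.021
time_s: 15.58
position: [0.576, 0.1737, 0.1837]
tool_rot: [[0.0, 1.0, -0.0], [1.0, -0.0, 0.0], [0.0, -0.0, -1.0]]
ft_force: [0.9, 0.7, 2.7]
grip_width: 0.0216
time_s: 16.08
position: [0.576, 0.1737, 0.1818]
tool_rot: [[0.0, 1.0, 0.0], [1.0, -0.0, -0.0], [-0.0, 0.0, -1.0]]
ft_force: [1.6, -0.7, 2.5]
grip_width: 0.0213
```

```bash
python3 -m pendant '[[[0,0,0.01],[0,0,0]],[[0,0,0.01],[0,0,0]],[[0,0,0],[0,0,0]],[[0,0,0],[0,0,0]]]' -1 30;  python3 -m pendant '[[[0,0,0.01],[0,0,0]],[[0,0,0.01],[0,0,0]],[[0,0,0],[0,0,0]]]' -1 30;python3 -m pendant '[[[0,0,0.01],[0,0,0]],[[0,0,0.01],[0,0,0]],[[0,0,0],[0,0,0]]]' -1 30
```

```text
time_s: 16.58
position: [0.576, 0.1737, 0.1798]
tool_rot: [[-0.0, 1.0, -0.0], [1.0, 0.0, -0.0], [-0.0, -0.0, -1.0]]
ft_force: [1.3, -0.5, 3.6]
grip_width: 0.0215
time_s: 16.95
position: [0.576, 0.1737, 0.1777]
tool_rot: [[-0.0, 1.0, -0.0], [1.0, 0.0, 0.0], [0.0, -0.0, -1.0]]
ft_force: [2.2, 1.2, 3.2]
grip_width: 0.0218
time_s: 17.32
position: [0.576, 0.1737, 0.1757]
tool_rot: [[-0.0, 1.0, -0.0], [1.0, 0.0, -0.0], [-0.0, -0.0, -1.0]]
ft_force: [1.3, 0.2, 3.3]
grip_width: 0.0211
```

```bash
python3 -m pendant '[[[0,0,0.01],[0,0,0]],[[0,0,0.01],[0,0,0]],[[0,0,0],[0,0,0]],[[0,0,0],[0,0,0]]]' -1 30;  python3 -m pendant '[[[0,0,0.01],[0,0,0]],[[0,0,0],[0,0,0]],[[0,0,0],[0,0,0]]]' -1 30;python3 -m pendant '[[[0,0,0.01],[0,0,0]],[[0,0,0],[0,0,0]],[[0,0,0],[0,0,0]]]' -1 30
```

```text
time_s: 17.82
position: [0.576, 0.1737, 0.1738]
tool_rot: [[0.0, 1.0, -0.0], [1.0, -0.0, 0.0], [0.0, -0.0, -1.0]]
ft_force: [1.0, 0.3, 2.2]
grip_width: 0.0212
time_s: 18.2
position: [0.576, 0.1737, 0.1731]
tool_rot: [[-0.0, 1.0, 0.0], [1.0, 0.0, 0.0], [0.0, 0.0, -1.0]]
ft_force: [0.5, 0.8, 4.7]
grip_width: 0.0215
time_s: 18.58
position: [0.5761, 0.1737, 0.1726]
tool_rot: [[0.0, 1.0, 0.001], [1.0, -0.0, 0.0], [0.0, 0.001, -1.0]]
ft_force: [0.4, -0.3, 7.1]
grip_width: 0.0212
```

```bash
python3 -m pendant '[[[0,0,0.01],[0,0,0]],[[0,0,0],[0,0,0]],[[0,0,0],[0,0,0]]]' -1 30; python3 - <<'E'
from h import *
s=env.get_image("scene");d=env.get_image("side");w=env.get_image("wrist")
a=cv2.resize(s["image"][180:250,260:320],None,fx=6,fy=6);b=cv2.resize(d["image"][110:180,240:300],None,fx=6,fy=6)
cv2.imwrite("pics/p7.png",np.hstack([a,b])[:,:,::-1])
E
```

```text
time_s: 18.95
position: [0.5761, 0.1738, 0.172]
tool_rot: [[-0.0, 1.0, 0.002], [1.0, 0.0, 0.0], [0.0, 0.002, -1.0]]
ft_force: [-1.0, -0.2, 10.3]
grip_width: 0.0213
```

View pics/p7.png

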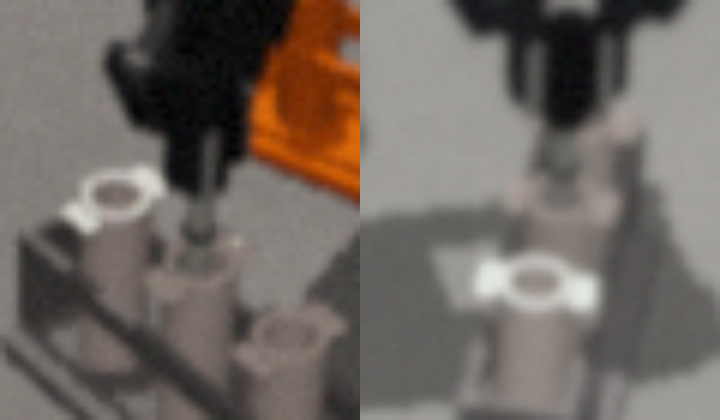

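The ring stands clearly above the rim (scene crop 198,232), and bottoming was at 56 mm, so barrel 1 is packed. On to barrel 2.

```bash
python3 -m pendant '[[[0,0,-0.05],[0,0,0]],[[0,0,-0.2],[0,0,0]],[[0,0,-0.25],[0,0,0]],[[0,0,-0.22],[0,0,0]],[[0.256,0.094,0],[0,0,0]],[[0.256,0.094,0],[0,0,0]],[[0,0,0],[0,0,0]],[[0,0,0],[0,0,0]],[[0,0,0],[0,0,0]]]' -1 30;  python3 - <<'E'
from h import *
np.set_printoptions(precision=4,suppress=True)
w=env.get_image("wrist");p=env.observe()["position"];print(p)
crop(w,210,110,310,230,5,"pics/w8.png")
q=np.array([.5948,.2250,.105]);print(proj(w,q),proj(w,q+[0,.016,0]),proj(w,p-[0,0,.113]),proj(w,p-[0,0,.05]))
E
```

```text
time_s: 20.23
position: [0.5946, 0.2242, 0.2427]
tool_rot: [[0.001, 1.0, -0.001], [1.0, -0.001, -0.0], [-0.0, -0.001, -1.0]]
ft_force: [0.6, -0.1, -0.9]
grip_width: 0.0212
[0.5946 0.2242 0.2428]
[259.9293 184.5525] [259.9476 167.1846] [259.7579 192.7277] [259.9357 219.9306]
```

View pics/w8.png

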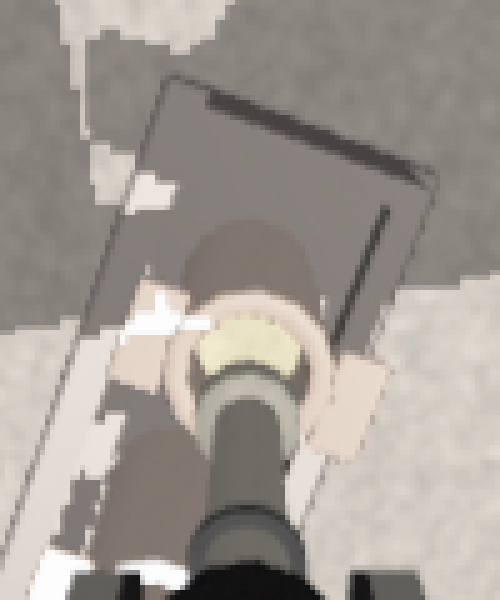

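```bash
python3 -m pendant '[[[0,0.003,0.02],[0,0,0]],[[0,0,0.05],[0,0,0]],[[0,0,0.05],[0,0,0]],[[0,0,0.05],[0,0,0]],[[0,0,0.05],[0,0,0]],[[0,0,0.05],[0,0,0]],[[0,0,0],[0,0,0]],[[0,0,0],[0,0,0]]]' -1 30;  python3 -m pendant '[[[0,0,0.03],[0,0,0]],[[0,0,0.03],[0,0,0]],[[0,0,0.03],[0,0,0]],[[0,0,0.03],[0,0,0]],[[0,0,0.03],[0,0,0]],[[0,0,0.03],[0,0,0]],[[0,0,0],[0,0,0]],[[0,0,0],[0,0,0]]]' -1 30;python3 -m pendant '[[[0,0,0.03],[0,0,0]],[[0,0,0.03],[0,0,0]],[[0,0,0.03],[0,0,0]],[[0,0,0.02],[0,0,0]],[[0,0,0.02],[0,0,0]],[[0,0,0],[0,0,0]],[[0,0,0],[0,0,0]]]' -1 30
```

```text
time_s: 21.28
position: [0.5951, 0.2249, 0.2159]
tool_rot: [[-0.0, 1.0, 0.0], [1.0, 0.0, 0.0], [0.0, 0.0, -1.0]]
ft_force: [-0.7, 0.8, -1.1]
grip_width: 0.0213
time_s: 22.28
position: [0.5951, 0.2249, 0.1979]
tool_rot: [[-0.0, 1.0, 0.0], [1.0, 0.0, 0.0], [0.0, 0.0, -1.0]]
ft_force: [-0.6, -0.6, 3.2]
grip_width: 0.0214
time_s: 23.15
position: [0.5951, 0.2249, 0.1846]
tool_rot: [[0.0, 1.0, -0.0], [1.0, -0.0, -0.0], [-0.0, -0.0, -1.0]]
ft_force: [0.4, 1.4, 1.6]
grip_width: 0.0213
```

Going well; pass the two packed levels carefully.

```bash
python3 -m pendant '[[[0,0,0.015],[0,0,0]],[[0,0,0.015],[0,0,0]],[[0,0,0.015],[0,0,0]],[[0,0,0],[0,0,0]]]' -1 30;  python3 -m pendant '[[[0,0,0.015],[0,0,0]],[[0,0,0.02],[0,0,0]],[[0,0,0.02],[0,0,0]],[[0,0,0],[0,0,0]]]' -1 30;python3 -m pendant '[[[0,0,0.015],[0,0,0]],[[0,0,0.015],[0,0,0]],[[0,0,0],[0,0,0]]]' -1 30;python3 -m pendant '[[[0,0,0.015],[0,0,0]],[[0,0,0],[0,0,0]]]' -1 30
```

```text
time_s: 23.65
position: [0.5951, 0.2249, 0.1802]
tool_rot: [[-0.0, 1.0, -0.0], [1.0, 0.0, -0.0], [-0.0, -0.0, -1.0]]
ft_force: [0.7, -0.3, 3.3]
grip_width: 0.0213
time_s: 24.15
position: [0.5951, 0.2249, 0.1745]
tool_rot: [[0.0, 1.0, -0.0], [1.0, -0.0, -0.0], [-0.0, -0.0, -1.0]]
ft_force: [-0.0, 0.8, 2.0]
grip_width: 0.0212
time_s: 24.52
position: [0.5951, 0.2249, 0.1716]
tool_rot: [[0.0, 1.0, -0.0], [1.0, -0.0, -0.0], [-0.0, -0.0, -1.0]]
ft_force: [0.8, 0.9, 2.1]
grip_width: 0.0213
time_s: 24.78
position: [0.5951, 0.2249, 0.1702]
tool_rot: [[0.0, 1.0, -0.0], [1.0, -0.0, -0.0], [-0.0, -0.0, -1.0]]
ft_force: [-0.4, 1.2, 2.9]
grip_width: 0.0209
```

```bash
python3 -m pendant '[[[0,0,0.03],[0,0,0]],[[0,0,0.03],[0,0,0]],[[0,0,0.03],[0,0,0]],[[0,0,0.025],[0,0,0]],[[0,0,0],[0,0,0]],[[0,0,0],[0,0,0]]]' -1 30;  python3 -m pendant '[[[0,0,0.015],[0,0,0]],[[0,0,0.01],[0,0,0]],[[0,0,0],[0,0,0]],[[0,0,0],[0,0,0]]]' -1 30;python3 -m pendant '[[[0,0,0.01],[0,0,0]],[[0,0,0],[0,0,0]],[[0,0,0],[0,0,0]]]' -1 30;
```

```text
time_s: 25.52
position: [0.595, 0.2249, 0.1586]
tool_rot: [[0.0, 1.0, -0.0], [1.0, -0.0, -0.0], [-0.0, -0.0, -1.0]]
ft_force: [0.2, 1.0, 1.4]
grip_width: 0.0215
time_s: 26.02
position: [0.5951, 0.2249, 0.1563]
tool_rot: [[-0.0, 1.0, -0.0], [1.0, 0.0, 0.0], [0.0, -0.0, -1.0]]
ft_force: [-0.3, 0.3, 3.1]
grip_width: 0.0213
time_s: 26.4
position: [0.5951, 0.2249, 0.1553]
tool_rot: [[0.0, 1.0, -0.0], [1.0, -0.0, 0.0], [0.0, -0.0, -1.0]]
ft_force: [0.1, 0.4, 3.3]
grip_width: 0.0214
```

```bash
python3 -m pendant '[[[0,0,0.01],[0,0,0]],[[0,0,0],[0,0,0]],[[0,0,0],[0,0,0]]]' -1 30;  python3 -m pendant '[[[0,0,0.01],[0,0,0]],[[0,0,0],[0,0,0]],[[0,0,0],[0,0,0]]]' -1 30;python3 -m pendant '[[[0,0,0.005],[0,0,0]],[[0,0,0],[0,0,0]],[[0,0,0],[0,0,0]]]' -1 30;
```

```text
time_s: 26.78
position: [0.5951, 0.2249, 0.1543]
tool_rot: [[-0.0, 1.0, 0.0], [1.0, 0.0, -0.0], [-0.0, 0.0, -1.0]]
ft_force: [-0.9, 1.1, 4.4]
grip_width: 0.021
time_s: 27.15
position: [0.5952, 0.2249, 0.1538]
tool_rot: [[-0.0, 1.0, 0.001], [1.0, 0.0, 0.0], [0.0, 0.001, -1.0]]
ft_force: [-0.7, -0.2, 7.6]
grip_width: 0.0213
time_s: 27.52
position: [0.5952, 0.2249, 0.1535]
tool_rot: [[-0.0, 1.0, 0.001], [1.0, 0.0, 0.0], [0.0, 0.001, -1.0]]
ft_force: [-1.7, 0.6, 7.4]
grip_width: 0.021
```

```bash
python3 -m pendant '[[[0,0,0.01],[0,0,0]],[[0,0,0],[0,0,0]],[[0,0,0],[0,0,0]]]' -1 30; python3 - <<'E'
from h import *
s=env.get_image("scene");d=env.get_image("side");w=env.get_image("wrist")
a=cv2.resize(s["image"][190:260,275:335],None,fx=6,fy=6);b=cv2.resize(d["image"][90:160,245:305],None,fx=6,fy=6)
cv2.imwrite("pics/p9.png",np.hstack([a,b])[:,:,::-1]);crop(w,210,110,310,230,5,"pics/w9.png")
E
```

```text
time_s: 27.9
position: [0.5953, 0.225, 0.153]
tool_rot: [[-0.0, 1.0, 0.001], [1.0, 0.0, 0.0], [0.0, 0.001, -1.0]]
ft_force: [-2.5, -0.6, 10.7]
grip_width: 0.021
```

View pics/p9.png

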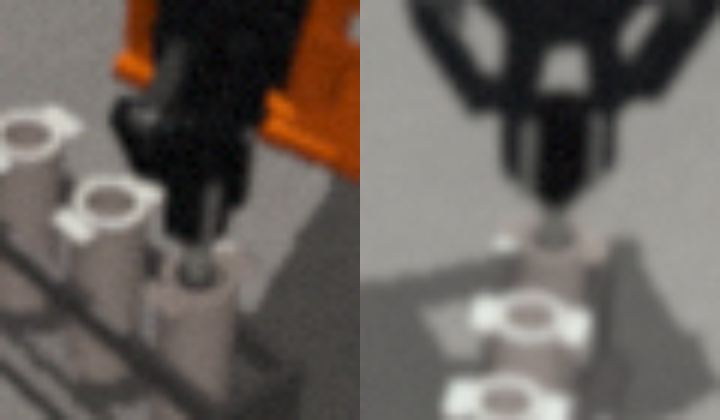

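View pics/w9.png

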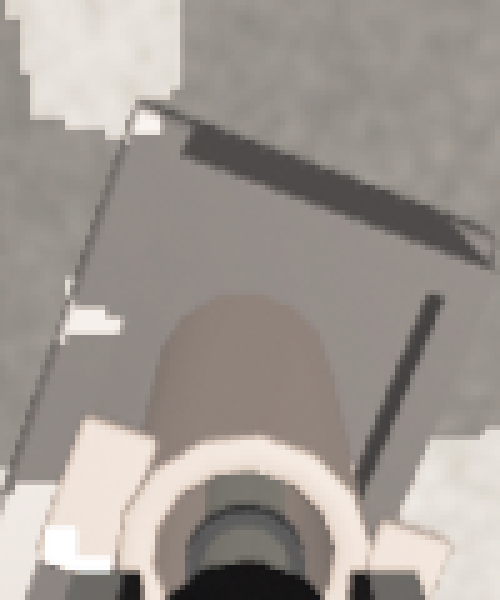

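Ring level with the rim in scene (195,270 of the crop) and wrist views. Ease off, open a little, lift.

```bash
python3 -m pendant '[[[0,0,-0.01],[0,0,0]],[[0,0,0],[0,0,0]]]' -1 20; python3 -m pendant '[[[0,0,0],[0,0,0]],[[0,0,0],[0,0,0]],[[0,0,0],[0,0,0]],[[0,0,0],[0,0,0]],[[0,0,0],[0,0,0]]]' 0.2 20; python3 -m pendant '[[[0,0,-0.1],[0,0,0]],[[0,0,-0.2],[0,0,0]],[[0,0,-0.3],[0,0,0]],[[0,0,-0.3],[0,0,0]],[[0,0,-0.2],[0,0,0]],[[0,0,0],[0,0,0]],[[0,0,0],[0,0,0]],[[0,0,0],[0,0,0]]]' 0.2 20;python3 - <<'E'
from h import *
np.set_printoptions(precision=4,suppress=True)
s=env.get_image("scene");d=env.get_image("side");w=env.get_image("wrist")
a=cv2.resize(s["image"][190:260,275:335],None,fx=6,fy=6);b=cv2.resize(d["image"][80:150,245:305],None,fx=6,fy=6)
cv2.imwrite("pics/p10.png",np.hstack([a,b])[:,:,::-1]);crop(w,200,110,320,230,5,"pics/w10.png")
q=np.array([.5948,.2252,.180]);print(proj(w,q),proj(w,q-[0,0,.05]),proj(w,q-[0,0,.075]),proj(s,q),proj(d,q))
E
```

```text
time_s: 28.3
position: [0.5952, 0.225, 0.1536]
tool_rot: [[-0.0, 1.0, 0.001], [1.0, 0.0, 0.0], [0.0, 0.001, -1.0]]
ft_force: [-0.6, 0.4, 8.4]
grip_width: 0.0215
time_s: 28.92
position: [0.5951, 0.2249, 0.1527]
tool_rot: [[-0.0, 1.0, -0.0], [1.0, 0.0, -0.0], [-0.0, -0.0, -1.0]]
ft_force: [0.5, -0.0, -1.1]
grip_width: 0.0511
time_s: 29.92
position: [0.5948, 0.2248, 0.2618]
tool_rot: [[0.0, 1.0, -0.002], [1.0, -0.0, -0.0], [-0.0, -0.002, -1.0]]
ft_force: [0.2, -0.1, -0.2]
grip_width: 0.0513
[259.6136 203.7203] [259.5734 186.6082] [259.5584 180.2032] [309.7847 211.2735] [278.1107 104.3763]
```

View pics/p10.png

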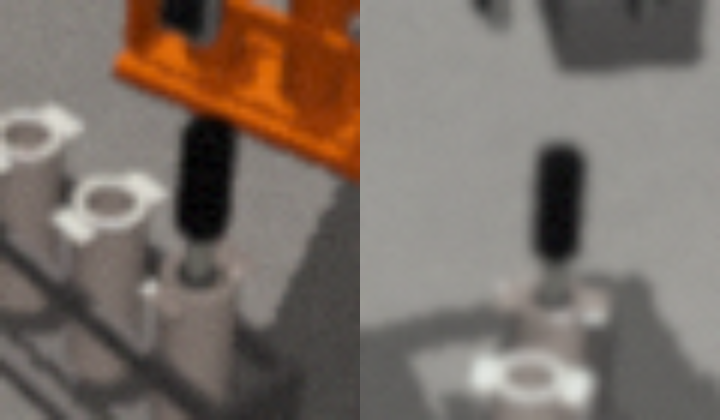

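View pics/w10.png

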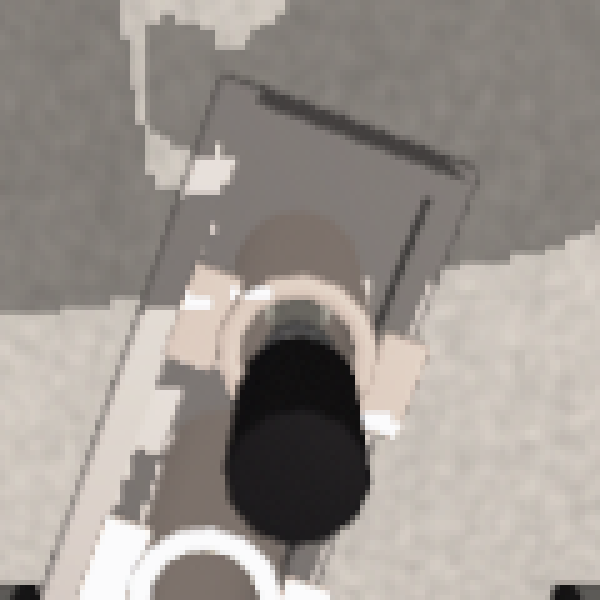

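```bash
python3 - <<'E'
from h import *
print(env.observe()["ft_force"],env.close_job())
E
```

```text
the job is handed in; nothing more can be done
[-0.30713181 -0.64594163 -0.09302433] None
```

I took the smaller rod from the black stand and tried the barrels in order. The rod now stands released in barrel 2, at the rack's +y end, and the job was handed in at about 30 s; no verdict was reported.

| Barrel | Frit bottomed below rim | Ring | Result |
|---|---|---|---|
| 0 | about 48 mm | about 27 mm above the rim | packed |
| 1 | about 56 mm | about 19 mm above the rim | packed |
| 2 | about 75 mm | level with the rim | empty |

- **Force:** the highest wrist reading was about 11 N, or about 12 N after allowing for its offset. The limit on the foot is 25 N.
- **Final position:** after release, the wrist and scene views showed the ring at the rim. The rod's top was within about 1 mm of where an upright rod would have it.
- **Robot and bystanders:** the gripper was raised about 110 mm clear with force near zero. I kept away from the beaker, flask and jar but did not re-measure their positions afterwards.
- **Disagreements:** the scene and side cameras put known heights 2–4 mm low, and the two differed by up to 8 mm in y at the rims. I used the wrist camera for the final alignment.

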